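Tip the power module back and slide the lifting shoe under it

ROBOT

A 6-joint arm with a two-finger parallel gripper is mounted at the origin on a cart in front of the work surface, level with it; the furniture and walls round the work are solid. World frame = base frame: x ahead of the robot, y to its left, z up, the work surface at z = 0. Lengths are in m, angles in rad, forces in N, time in s.
With the tool pointing down it reaches from about 0.275 to 0.875 m from the base axis. Payload 12.5 kg.
Tool frame: the origin (TCP) lies at the very end of the fingers, on their centre line; the grasp point (between the pads) lies 19 mm behind it; x points along the fingers, y is the direction in which the jaws open and shut, and the axes are right-handed (so a half turn about x gives the same grasp; the last joint's range is limited). The gripper opens to 85 mm and grips with 20 to 120 N. Pads are 22 mm wide; open, the fingers measure 114 mm over their backs; the gripper's body (76 mm by 85 mm) begins 54 mm behind the grasp point. The pads swing forward as they close: fully open they stand 13 mm farther back than shut.
Start: joints at [1.018, 0.351, 1.652, -0, 1.139, -0.085], TCP at [0.248, 0.491, 0.231] pointing down, gripper open.
Joint ranges: [-2.75, 2.75], [-0.79, 2.1], [0.01, 2.65], [-1.57, 4.71], [0.07, 3.14], [-2.87, 2.87]. Speed limits (rad/s): [2.22, 2.22, 2.79, 3.14, 3.14, 3.14].

INTERFACE

Orientations are given as a 3x3 rotation matrix whose columns are the frame's x, y, z axes.
In Python, from bench import manip gives the robot as it stands. Calls block until the motion is done:
- manip.move_ptp(position, orientation): joint-space move of the TCP to a pose.
- manip.move_l(position, attitude=None, max_speed=0.15): straight line of the TCP; attitude=None keeps the orientation; max_speed is the mean speed in m/s.
- manip.move_j(angles): joint-space move.
- manip.set_gripper(opening, effort=None): opening from 0.0 (shut) to 1.0 (fully open); effort is the grip in N (None keeps the last); returns when the fingers have stopped.
- manip.dwell(seconds).
- manip.inverse_kinematics(position, orientation): joint angles nearest the present ones, or None.
- manip.grab_frame(name): name is "scene" or "side" or "wrist"; returns (picture, depth): 420x560x3 uint8, red, green, blue; 420x560 float32, m along the optical axis (not along the pixel's ray), 0 where there is no reading.
- manip.get_calibration(name): a dict with "camera_matrix" (3x3 intrinsics, pixels), "R" (3x3) and "t" (3): a world point X has camera coordinates R X + t. Camera axes: x right, y down, z forward; pixel columns grow to the right and rows downward; lengths in m; the calibration is good to about 2 mm. A picture is of the moment at which its call begins: read the wrist's pose just before it. get_calibration takes no time and is no camera call; for the wrist camera it gives the pose at the moment of the call.
A pose or a line that the arm cannot do raises manip.Unreachable and nothing moves.
- manip.sign_off(): hands the job in, once; it reports no verdict.
Trained networks look in the newest picture that a camera, given by its name, has taken for a name from the list of things; names that differ only in an ending like _2 or _b are one class to them, and where a whole thing is asked for, a point or a joint stands for the part that bears it (a point fixed in the world has none). Each returns a list of dicts, best first, with "confidence" (0 to 1); they miss things now and then, are a little off and sometimes report something else, mostly with a low value. They report only what shows in the picture. A call takes as long as a camera call.
- manip.look_for(camera, name): "at" ([x, y, z] in m, in world coordinates, good to about 4 mm: the middle of the surface that is visible of it).
Readings, each from a call of its own:
- manip.current_time(): time.
- manip.current_qpos(): joint angles.
- manip.current_joint_vel(): joint speeds.
- manip.current_joint_torque(): joint torques, N m.
- manip.current_ee_pos(): TCP position.
- manip.current_tcp_rot(): TCP orientation.
- manip.current_force(): force on the tool from outside, world axes, zero at the start.
- manip.current_ft_torque(): the same for the moment, N m.
- manip.current_grip_width(): opening from 0.0 (shut) to 1.0 (fully open).
Only numpy, scipy, OpenCV 4.12 (cv2) and the standard library are available. Lean on these libraries where they do the work, as an engineer would, in place of code of your own. Each camera call takes 0.05 s, during which the arm holds its last target. There are 200 camera calls.

TASK

Tip the tall power module back on its rear bottom edge, without lifting it off the mat, until it leans on the sloping rest by itself. Slide the blade of the lifting shoe squarely and centrally under its raised front, nearly to the rear edge, then bring the module forward again gently, without letting it fall, so that it stands upright and wholly on the blade, and let go of everything. Do not disturb the multimeter and the screw jar.

Things in the scene. Friction and masses are not known exactly. Their poses are not given: they have to be found in the camera images.
- module: Tall grey power module, aluminium front, 60 (x) x 110 (y) x 125 mm high, about 0.75 kg. Round steel carrying bar on top: 12 mm diameter, along y, 76 mm free between its posts, turns easily between pads closing along x. Stands loose, 3 to 7 mm in front of the rest's foot. Balance point about 25 degrees back, then it falls on back. Origin: centre of underside; +x rear, -x front (robot side), z up.
- module_heel (a point): Middle of the module's rear bottom edge, 30 mm behind its origin; it stays on or near the mat during the whole job (it must not rise more than 30 mm).
- module_handle (a point): Middle of the axis of the module's carrying bar: 163 mm above the middle of its underside, 38 mm above the top of its case.
- rest: Fixed grey sloping rest behind the module: plate 130 mm wide, 112 mm long, leaning back 33 degrees (0.576 rad) from vertical. Origin: on the mat, where the middle of its face meets it; x horizontal to the rear, y along the face, z up. The leaning module has its rear bottom edge close to this line, its back flat on the plate and its front bottom edge 33 mm up.
- shoe: Lifting shoe: steel blade 5 mm thick, 80 mm wide, from 30 mm behind to 105 mm ahead of the origin (last 14 mm bevelled to 2.5 mm), with an upright black grip 44 mm long (x), 16 mm wide (y), top 64 mm above the underside. About 0.35 kg. Origin: on the underside, below the grip; x to the blade's leading edge, z up. Lies flat, at the left or the right.
- shoe_tip (a point): Middle of the blade's leading edge, on the underside, 105 mm ahead of the shoe's origin. It stops against the module's underside some 3 to 7 mm before the module's rear edge when pushed home under the leaning module.
- mat: Fixed blue-grey bench mat, 380 x 650 mm, 6 mm thick, on which everything here stands: its top is at z = 6 mm. Origin: centre of its underside.
- multimeter: Hand multimeter 138 x 70 x 39 mm lying loose at the side of the work; bystander. Origin: centre of the underside.
- screw_jar: Clear jar of screws, 56 mm diameter, 67 mm high, standing loose to the right; bystander. Origin: centre of the underside.

How it is judged:
On the way, in this order (a step that is already met when the one before it is completed fails the run):
1. the module leans back on the rest by itself, not held (tipped back more than 0.45 rad) (angle between module's own z axis and vertical between 0.45 and 0.75 rad and contact force between module and the fingers below 0.2 N and contact force between module and rest above 0.2 N), for 0.2 s.
2. the blade is under the front of the leaning module: its leading edge less than 28 mm from the foot line of the rest, within 22 mm of the module's middle and 0.2 rad of the rest's direction (angle between module's own z axis and vertical between 0.4 and 0.75 rad and x of shoe_tip in the frame of rest between -0.028 and 0.02 m and y of shoe_tip in the frame of module between -0.022 and 0.022 m and angle between the x axis of shoe and the x axis of rest, either way round below 0.2 rad), for 0.2 s.
At the end, for the whole second after the job is handed in: The module stands upright (within 0.06 rad), at rest and wholly on the flat-lying blade, underside about 5 mm above the mat; the leading edge is 4 to 40 mm past the module's middle, within 22 mm of it sideways, and the blade within 0.2 rad of the rest's direction (angle between module's own z axis and vertical below 0.06 rad and angle between shoe's own z axis and vertical below 0.04 rad and height (world z) of module between 0.0095 and 0.0135 m and height (world z) of module_heel above 0.009 m and x of shoe_tip in the frame of module between 0.004 and 0.04 m and y of shoe_tip in the frame of module between -0.022 and 0.022 m and angle between the x axis of shoe and the x axis of rest, either way round below 0.2 rad and contact force between module and shoe above 2 N and linear speed of each of module, shoe below 0.02 m/s); the robot touches nothing.
It fails at once if the module is lifted: its rear bottom edge rises more than 30 mm above the mat (height (world z) of module_heel above 0.036 m).
It fails at once if the module falls or is thrown over (turns faster than 2.5 rad/s) (angular speed of module above 2.5 rad/s).
It fails at once if the multimeter is moved more than 30 mm (distance of multimeter from where it was at the start of the episode above 0.03 m).
It fails at once if the screw jar is moved more than 30 mm or tipped (distance of screw_jar from where it was at the start of the episode above 0.03 m or angle between screw_jar's own z axis and vertical above 0.4 rad).
It also fails if it takes over 67 s, if anything falls off the work surface, if the arm or the gripper's body presses on something with over 40 N, if the wrist force passes 120 N, or if a joint passes its speed limit or range.

## Working session

There is one attempt and no reset: what is moved stays moved. The work goes in short steps, each a Python script; the robot and the scene stay as the last script left them, time stands still between calls to the robot, and variables do not carry over. Pictures are saved under pics/ and viewed, about 8 in all and at most 12, crops included, and the job is handed in when it is done.

```bash
ls; mkdir -p pics; python3 - <<'E'
from bench import manip
import cv2
for c in ("scene","side"):
    im,d=manip.grab_frame(c); cv2.imwrite(f"pics/{c}0.png",im[:,:,::-1])
    for n in ("module","module_handle","rest","shoe","shoe_tip","multimeter","screw_jar","module_heel"):
        print(c,n,[(r["confidence"],[round(float(v),4) for v in r["at"]]) for r in manip.look_for(c,n)[:2]])
    k=manip.get_calibration(c); print((-k["R"].T@k["t"]).round(3))
print(manip.current_time(), manip.current_tcp_rot().round(3))
E
```

```text
pics
scene module [(0.86, [0.5361, 0.0096, 0.1009])]
scene module_handle [(0.88, [0.535, 0.0067, 0.1037])]
scene rest [(0.88, [0.6416, -0.007, 0.0584])]
scene shoe [(0.77, [0.4379, 0.2707, 0.0105])]
scene shoe_tip [(0.83, [0.4373, 0.2714, 0.01]), (0.36, [0.6176, -0.2583, 0.0589])]
scene multimeter [(0.83, [0.4231, -0.278, 0.0355])]
scene screw_jar [(0.73, [0.6149, -0.2573, 0.0561]), (0.28, [0.5296, 0.0086, 0.106])]
scene module_heel [(0.57, [0.5296, 0.0053, 0.1068])]
[-0.073 -0.656  0.873]
side module [(0.86, [0.528, -0.0099, 0.0886]), (0.21, [0.6435, -0.0098, 0.0516])]
side module_handle [(0.8, [0.5351, -0.0078, 0.0916])]
side rest [(0.8, [0.6444, -0.0071, 0.0485]), (0.18, [0.49, -0.0991, 0.0061])]
side shoe [(0.94, [0.4288, 0.269, 0.0126])]
side shoe_tip [(0.83, [0.4277, 0.27, 0.013]), (0.61, [0.5299, -0.0095, 0.0898])]
side multimeter [(0.91, [0.4228, -0.2828, 0.0349])]
side screw_jar [(0.77, [0.6095, -0.264, 0.0511])]
side module_heel [(0.78, [0.5304, -0.0168, 0.0909])]
[-0.139 -0.961  0.626]
0.9 [[ 0.     0.451  0.893]
 [ 0.     0.893 -0.451]
 [-1.     0.    -0.   ]]
```

View pics/scene0.png

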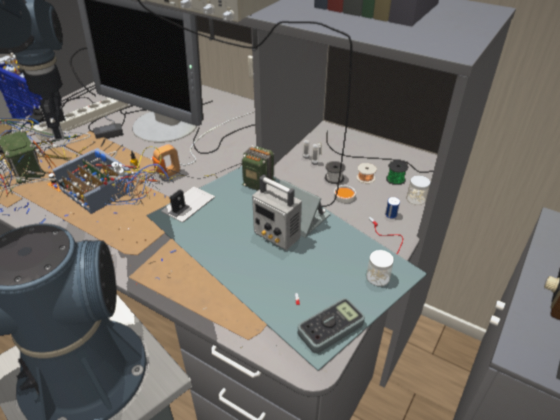

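View pics/side0.png

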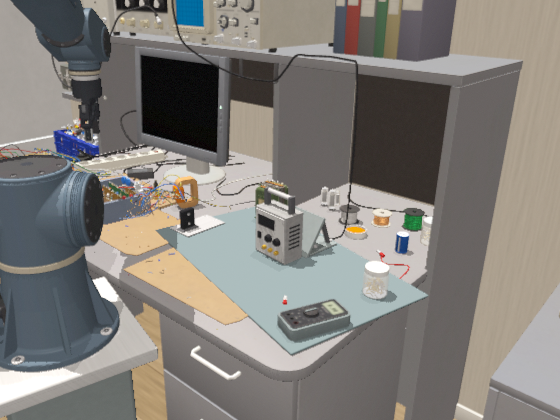

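```bash
cat > h.py <<'E'
from bench import manip
import numpy as np, cv2
def cloud(c, name=None):
    k=manip.get_calibration(c); im,d=manip.grab_frame(c)
    if name: cv2.imwrite(f"pics/{name}.png",im[:,:,::-1])
    v,u=np.nonzero(d>0.02); z=d[v,u]; K=k["camera_matrix"]
    P=np.c_[(u-K[0,2])*z/K[0,0],(v-K[1,2])*z/K[1,1],z]
    return (P-k["t"])@k["R"], im[v,u], np.c_[u,v]
def box(P,lo,hi): return ((P>lo)&(P<hi)).all(1)
def rect(P):
    (c,s,a)=cv2.minAreaRect(P[:,:2].astype(np.float32)*1000); return np.round(c,1),np.round(s,1),round(a,1)
E
python3 - <<'E'
from h import *
for c in ("scene","side"):
    P,C,uv=cloud(c)
    def rep(n,lo,hi):
        m=box(P,lo,hi); Q=P[m]
        if len(Q)<8: print(c,n,len(Q)); return
        print(c,n,len(Q),rect(Q),"med",np.median(Q,0).round(4),"p2",np.percentile(Q,2,0).round(4),"p98",np.percentile(Q,98,0).round(4))
    rep("handle",[.48,-.1,.16],[.64,.1,.19])
    rep("case",[.45,-.12,.04],[.58,.12,.125])
    rep("casetop",[.45,-.12,.127],[.60,.12,.136])
    rep("rest",[.585,-.12,.02],[.75,.12,.115])
    rep("grip",[.3,.15,.03],[.55,.4,.075])
    rep("griptop",[.3,.15,.062],[.55,.4,.08])
    rep("blade",[.3,.15,.009],[.6,.4,.014])
    rep("mat",[.4,.09,.0],[.6,.15,.012])
E
```

```text
scene handle 217 (array([549.2,  22.2]), array([20.5, 97.9]), 9.8) med [0.5489 0.0184 0.1726] p2 [ 0.5371 -0.0242  0.1614] p98 [0.5636 0.0679 0.1776]
scene case 1181 (array([525.8,   9.1]), array([ 52.6, 121.4]), 32.4) med [ 0.5223 -0.0063  0.084 ] p2 [ 0.5103 -0.0351  0.0423] p98 [0.5754 0.0681 0.1235]
scene casetop 660 (array([550.2,  22.4]), array([ 66., 113.]), 9.8) med [0.5448 0.0223 0.131 ] p2 [ 0.5165 -0.0316  0.1275] p98 [0.5829 0.0712 0.1339]
scene rest 773 (array([651.4,  25.9]), array([139.4,  93.5]), 72.8) med [ 0.6379 -0.0049  0.0769] p2 [ 0.6034 -0.0307  0.0234] p98 [0.6835 0.093  0.0995]
scene grip 370 (array([413.8, 330.8]), array([131.5, 234.1]), 59.7) med [0.4074 0.2771 0.0588] p2 [0.316  0.2662 0.0316] p98 [0.5075 0.3899 0.074 ]
scene griptop 217 (array([392.5, 345.9]), array([130.3, 166.8]), 58.1) med [0.4062 0.3282 0.0705] p2 [0.3271 0.2671 0.0625] p98 [0.4809 0.3933 0.0796]
scene blade 677 (array([472.5, 248.1]), array([246.3, 266.5]), 78.6) med [0.4641 0.2715 0.0108] p2 [0.3551 0.1627 0.009 ] p98 [0.5724 0.327  0.0137]
scene mat 878 (array([487.2, 120. ]), arra
[... 601 characters left out ...]
ay([126. ,  84.2]), 60.1) med [ 0.6372 -0.0069  0.0639] p2 [ 0.5868 -0.0299  0.022 ] p98 [0.6879 0.0581 0.0962]
side grip 380 (array([410.5, 337.6]), array([135.6, 228.7]), 60.2) med [0.4103 0.2798 0.0561] p2 [0.3206 0.2663 0.0317] p98 [0.5214 0.392  0.0741]
side griptop 202 (array([407.6, 331.9]), array([153.2, 131.4]), 1.9) med [0.4045 0.3365 0.071 ] p2 [0.3321 0.2694 0.0623] p98 [0.4771 0.3931 0.0797]
side blade 108 (array([430.1, 272. ]), array([322.3, 105.2]), 28.2) med [0.4304 0.2707 0.0103] p2 [0.3327 0.1666 0.009 ] p98 [0.5079 0.3167 0.0136]
side mat 564 (array([482.2, 119.9]), array([163.8,  59.9]), 0.1) med [0.4693 0.1211 0.0025] p2 [0.402  0.0911 0.0005] p98 [0.5486 0.1494 0.0052]
```

```bash
cat >> h.py <<'E'
def R(psi,jaw='y'):
    """tool down; jaw along the y axis of a frame with yaw psi (or along its x)"""
    if jaw=='x': psi=psi-np.pi/2
    c,s=np.cos(psi),np.sin(psi); return np.array([[0,-s,c],[0,c,s],[-1,0,0]])
E
python3 - <<'E'
from h import *
manip.move_ptp([.40,.25,.30],R(0))
P,C,uv=cloud("wrist","w_shoe"); np.savez("w_shoe.npz",P=P,C=C,uv=uv)
k=manip.get_calibration("wrist"); print((-k["R"].T@k["t"]).round(3),k["R"][2].round(2))
manip.move_ptp([.47,.02,.33],R(.17))
P,C,uv=cloud("wrist","w_mod"); np.savez("w_mod.npz",P=P,C=C,uv=uv)
print(manip.current_time(),manip.current_qpos())
a,b=(cv2.imread(f"pics/{n}.png") for n in("w_shoe","w_mod"))
cv2.imwrite("pics/two.png",cv2.resize(np.hstack([a,b]),None,fx=.71,fy=.71))
E
```

```text
[0.324 0.251 0.443] [ 0.3  -0.   -0.96]
3.1833 [-5.40604499e-02  1.11547729e-01  1.71065528e+00  3.05546116e-04
  1.31988355e+00 -1.79593432e+00]
```

View pics/two.png

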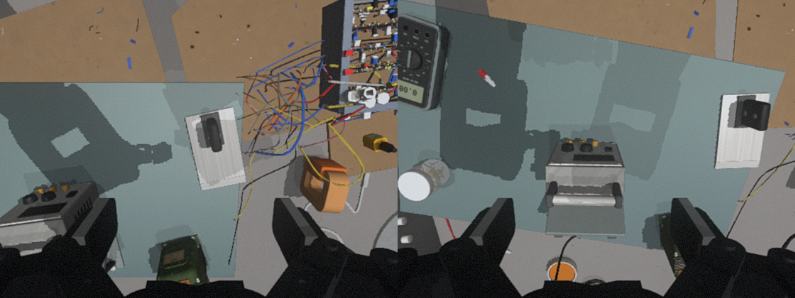

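```bash
python3 - <<'E'
from h import *
def rep(n,P,m):
    Q=P[m]
    print(n,len(Q),*( [rect(Q),"med",np.median(Q,0).round(4)] if len(Q)>8 else []))
d=np.load("w_shoe.npz"); P,C=d["P"],d["C"].astype(int)
print("mat z",np.median(P[box(P,[.35,.15,-.02],[.5,.2,.02])],0))
rep("griptop",P,box(P,[.35,.22,.060],[.5,.33,.08]))
rep("grip",P,box(P,[.35,.22,.03],[.5,.33,.08]))
m=box(P,[.34,.2,-.01],[.56,.34,.02])&(C.min(1)>165); rep("blade white",P,m)
d=np.load("w_mod.npz"); P,C=d["P"],d["C"]
rep("handle",P,box(P,[.48,-.1,.15],[.64,.12,.19]))
rep("handletop",P,box(P,[.48,-.1,.17],[.64,.12,.19]))
rep("top",P,box(P,[.45,-.12,.12],[.61,.12,.14]))
rep("rest",P,box(P,[.60,-.12,.02],[.75,.12,.11]))
m=box(P,[.60,-.02,.02],[.75,.06,.085]); Q=P[m]
# RANSAC-less plane fit of rest face
for _ in range(4):
    c=Q.mean(0); n=np.linalg.svd(Q-c)[2][2]; r=np.abs((Q-c)@n); Q=Q[r<max(.003,np.median(r)*2)]
n*=np.sign(-n[0]); print("rest n",n,len(Q),"yaw",np.arctan2(-n[1],-n[0]),"lean",np.arcsin(n[2]),"foot x at y=.02",(c@n-n[1]*.02-n[2]*.006)/n[0])
E
```

```text
mat z [0.41924679 0.17494636 0.00657206]
griptop 687 (array([406.6, 299.2]), array([113. ,  61.4]), 0.1) med [0.4187 0.2799 0.0699]
grip 771 (array([406.6, 299.2]), array([113. ,  61.5]), 0.1) med [0.4166 0.2793 0.0696]
blade white 4793 (array([458.1, 287.6]), array([135.2,  78.9]), 12.0) med [0.4682 0.298  0.0115]
handle 1820 (array([552. ,  24.9]), array([17.5, 95.6]), 8.5) med [0.5509 0.0248 0.1743]
handletop 1501 (array([552. ,  24.9]), array([17.5, 95.6]), 8.5) med [0.5514 0.0248 0.1748]
top 4788 (array([551.5,  24.7]), array([ 63.4, 110.1]), 8.6) med [0.5395 0.0233 0.1314]
rest 4666 (array([643.5,  39.6]), array([ 45.4, 130.2]), 8.3) med [0.6378 0.0387 0.0825]
rest n [-0.8328779  -0.11634465  0.54108994] 1651 yaw 0.13879180920687897 lean 0.5717326338012734 foot x at y=.02 0.5908005858876371
```

```bash
cat >> h.py <<'E'
PSI=.146; U=np.array([np.cos(PSI),np.sin(PSI),0]); V=np.array([-U[1],U[0],0])
M0=np.array([.5518,.0249,.006]); HEEL=M0+.030*U; OFF=.017
RX=R(PSI,'x')
def bar(th,heel=HEEL,h=0.):
    return heel+U*(-.030*np.cos(th)+.163*np.sin(th))+np.array([0,0,.030*np.sin(th)+.163*np.cos(th)+h])
def tcp(th,heel=HEEL,h=0.): return bar(th,heel,h)-[0,0,OFF]
def F(): return (np.round([manip.current_force()@U,manip.current_force()@V,manip.current_force()[2]],1),round(manip.current_time(),1))
E
python3 - <<'E'
from h import *
for p in (tcp(0)+[0,0,.08],tcp(0),tcp(.6)):
    for A in (RX,R(PSI+np.pi,'x')): print(manip.inverse_kinematics(p,A))
manip.set_gripper(.45,30)
manip.move_ptp(tcp(0)+[0,0,.08],RX); print(F(),manip.current_grip_width())
manip.move_l(tcp(0)); print(F())
P,C,uv=cloud("side","grasp")
manip.set_gripper(0,30); print(manip.current_grip_width(),F(),manip.current_ee_pos())
E
```

```text
[-3.91892951e-02  3.54259530e-01  1.64480393e+00 -4.44089210e-16
  1.14252919e+00 -1.85189295e-01]
None
[-3.91892951e-02  4.49873194e-01  1.72040045e+00 -4.44089210e-16
  9.71319006e-01 -1.85189295e-01]
None
[-1.14973404e-02  6.24510865e-01  1.45465218e+00 -4.44089210e-16
  1.06242961e+00 -1.57497340e-01]
None
(array([-0.2,  0. ,  0.1]), 5.1) 0.44855015842442525
(array([ 0.5, -0.2, -0.3]), 5.8)
0.12610519564562908 (array([ 1.7, -0.4,  4.6]), 6.2) [0.55256389 0.02494131 0.15286168]
```

```bash
python3 - <<'E'
from h import *
for d in np.arange(4,34.1,4.25/1.0625):
    manip.move_l(tcp(np.radians(d)),max_speed=.06); print(round(d,1),*F())
manip.move_l(tcp(np.radians(34)),max_speed=.06); manip.dwell(.2); print(34,*F(),manip.current_ee_pos(),tcp(np.radians(34)))
cloud("side","lean1")
E
```

```text
4.0 [-3.4  0.  10.1] 6.6
8.0 [-2.8 -0.9  7.6] 6.9
12.0 [-1.9  0.2  5.1] 7.2
16.0 [-2.  0.  4.] 7.6
20.0 [-0.6 -0.1  2.6] 7.9
24.0 [-0.3  0.5  3.8] 8.3
28.0 [-0.5 -0.5  2.3] 8.6
32.0 [0.3 1.  3.9] 9.0
34 [1.1 0.3 1.9] 9.4 [0.64698898 0.03891132 0.14091471] [0.64705301 0.0389066  0.14090891]
```

View pics/lean1.png

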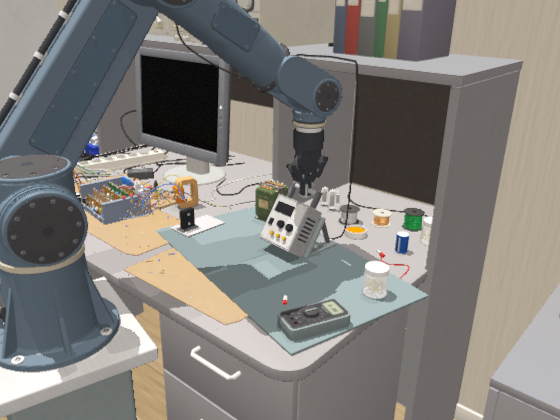

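```bash
python3 - <<'E'
from h import *
for d in np.arange(34.5,37.1,.5):
    manip.move_l(tcp(np.radians(d)),max_speed=.03); print(d,*F())
    if F()[0][0]<-4: break
p=manip.current_ee_pos()
manip.set_gripper(.4); print(F(),manip.current_grip_width()); manip.dwell(.3)
manip.move_l(p+[0,0,.09],max_speed=.15)
manip.move_l(p+[0,0,.16]-.17*U)
P,C,uv=cloud("wrist","w_lean"); np.savez("w_lean.npz",P=P,C=C,uv=uv); print(F())
cloud("side","lean2")
E
```

```text
34.5 [ 0.  -0.2  2.3] 9.7
35.0 [0.2 0.6 3.2] 10.0
35.5 [-0.1  0.2  3.6] 10.2
36.0 [0.5 0.6 2.8] 10.5
36.5 [-6.4  1.4  8.4] 10.7
(array([-0.1,  0.7, -0.2]), 11.1) 0.4014834223019552
(array([-0.3, -0.3, -0.3]), 13.5)
```

```bash
python3 - <<'E'
import cv2,numpy as np
a,b=(cv2.imread(f"pics/{n}.png") for n in("lean2","w_lean"))
cv2.imwrite("pics/two2.png",cv2.resize(np.hstack([a,b]),None,fx=.71,fy=.71))
E
```

```text
(no output)
```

View pics/two2.png

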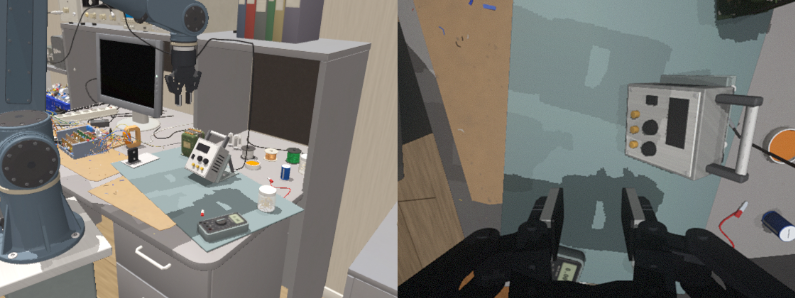

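```bash
python3 - <<'E'
from h import *
d=np.load("w_lean.npz"); P=d["P"]
L=np.c_[(P-HEEL)@U,(P-HEEL)@V,P[:,2]-.006]   # local: along, lateral, height from heel estimate
m=box(L,[-.058,-.045,.045],[.01,.045,.13]); Q=P[m]
for _ in range(6):
    c=Q.mean(0); n=np.linalg.svd(Q-c)[2][2]; r=np.abs((Q-c)@n); Q=Q[r<max(.0015,np.median(r)*2.5)]
n*=np.sign(-n[0]); th=np.arcsin(n[2]); yaw=np.arctan2(-n[1],-n[0]); print("front",len(Q),"lean deg",np.degrees(th),"yaw",yaw)
# heel along: front plane is 60 mm ahead of the back plane through the heel
dd=(c-HEEL)@n-.060; print("heel shift along -> ", -dd/np.cos(th))
b=box(L,[.03,-.07,.145],[.12,.07,.19]); Q=L[b]
print("bar",len(Q),np.median(Q,0),Q.min(0),Q.max(0),"pred",(bar(th)-HEEL)@U,bar(th)[2]-.006)
f=box(L,[-.1,-.08,.03],[.03,.08,.14]); print("lat",np.percentile(L[f][:,1],[.5,99.5]))
E
```

```text
front 5393 lean deg 34.69562072572252 yaw 0.14947514512408738
heel shift along ->  -0.0005150805571738355
bar 2565 [0.06803801 0.00405116 0.15483495] [ 0.05470251 -0.04808894  0.14500305] [0.08134522 0.04727585 0.16151402] pred 0.06811669282759436 0.1510930711787644
lat [-0.05435464  0.0548007 ]
```

```bash
python3 - <<'E'
from h import *
S=np.array([.4214,.2798,.030]); A=R(.209); B=R(PSI)
manip.set_gripper(.6,50)
manip.move_ptp(S+[0,0,.1],A)
manip.move_l(S); print(F())
manip.set_gripper(0,50); print(manip.current_grip_width(),*F())
manip.move_l(S+[0,0,.035]); print(F())
T=HEEL-.180*U; T[2]=.030
manip.move_l(T+[0,0,.035],B,max_speed=.2)
manip.move_l(T+[0,0,.004],max_speed=.08); print(F())
P,C,uv=cloud("side","pre"); 
P,C,uv=cloud("scene","pre_s"); 
L=np.c_[(P-HEEL)@U,(P-HEEL)@V,P[:,2]]
m=box(L,[-.25,-.06,.005],[-.06,.06,.025])&(C.min(1)>150); print("blade",m.sum(),np.percentile(L[m],[1,50,99],axis=0).round(4))
E
```

```text
(array([0. , 0.1, 0. ]), 15.9)
0.1818514791455008 [-1.8 -1.   6.6] 16.3
(array([ 0.2,  0.2, -4.7]), 16.7)
(array([ 0.4,  0.3, -4.3]), 18.8)
blade 534 [[-0.2119 -0.0559  0.0054]
 [-0.1085 -0.0077  0.0138]
 [-0.0625  0.0479  0.0177]]
```

```bash
python3 - <<'E'
import cv2,numpy as np
a,b=(cv2.imread(f"pics/{n}.png")[120:320,130:410] for n in("pre","pre_s"))
cv2.imwrite("pics/two3.png",cv2.resize(np.hstack([a,b]),None,fx=1.42,fy=1.42))
E
```

```text
(no output)
```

View pics/two3.png

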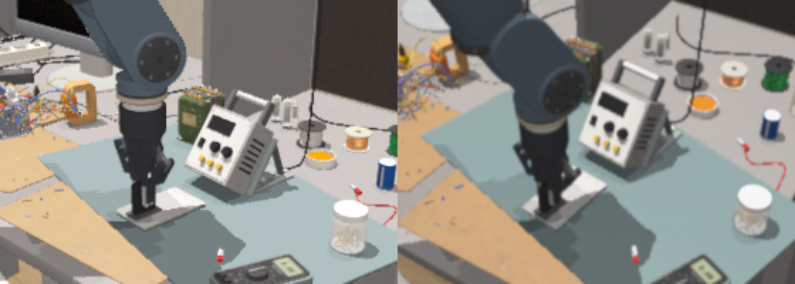

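```bash
python3 - <<'E'
from h import *
p=manip.current_ee_pos()
for i in range(8):
    p=p-[0,0,.001]; manip.move_l(p,max_speed=.02); f=F()
    if f[0][2]>-1.5: break
print("down",p[2],f)
q=HEEL-.180*U; z=p[2]
for s in (.165,.15,.14,.13,.125,.12,.117,.115,.113,.111,.109,.107,.105):
    q=HEEL-s*U; q[2]=z; manip.move_l(q,max_speed=.05); manip.dwell(.05); f=F(); print(s,*f)
    if s<.14 and f[0][0]<-6: break
manip.dwell(.2); print(manip.current_ee_pos()-q,F())
e=manip.current_ee_pos()
manip.set_gripper(.5); manip.dwell(.2)
manip.move_l(e+[0,0,.10]); print(F())
manip.move_l(e+[0,0,.26]-.08*U,max_speed=.2)
P,C,uv=cloud("wrist","w_in"); np.savez("w_in.npz",P=P,C=C,uv=uv)
L=np.c_[(P-HEEL)@U,(P-HEEL)@V,P[:,2]]
m=box(L,[-.25,-.06,.005],[-.052,.06,.02])&(C.min(1)>150)
print("blade visible",m.sum(),rect(L[m]))
g=box(L,[-.16,-.03,.055],[-.06,.03,.08]); print("grip",rect(L[g]))
Q=P[box(L,[-.058,-.045,.05],[.01,.045,.136])]
for _ in range(6):
    c=Q.mean(0); n=np.linalg.svd(Q-c)[2][2]; r=np.abs((Q-c)@n); Q=Q[r<max(.0015,np.median(r)*2.5)]
n*=np.sign(-n[0]); th=np.arcsin(n[2]); print("lean",np.degrees(th),len(Q),"heel shift",-((c-HEEL)@n-.06)/np.cos(th),F())
E
```

```text
down 0.030393586962566867 (array([-2.4,  0.6,  6.1]), 19.9)
0.165 [3.  2.  5.2] 20.4
0.15 [-7.1  0.9 15.5] 20.9
0.14 [-5.3 -0.2 12.2] 21.3
0.13 [-5.1 -0.  12.8] 21.7
0.125 [-9.4 -0.7 17.3] 22.0
[-1.77672238e-03 -8.25019718e-05  1.83244089e-04] (array([-9. , -0.9, 16.8]), 22.2)
(array([-0.2, -0.1,  0.3]), 23.6)
blade visible 3620 (array([-104.6,   -0.3]), array([105.2,  80.8]), 0.2)
grip (array([-128.4,    0.6]), array([16.1, 43. ]), 89.9)
lean 34.85891398599645 5309 heel shift -0.000847200282786355 (array([-0.2,  0. ,  0.5]), 24.7)
```

View pics/w_in.png

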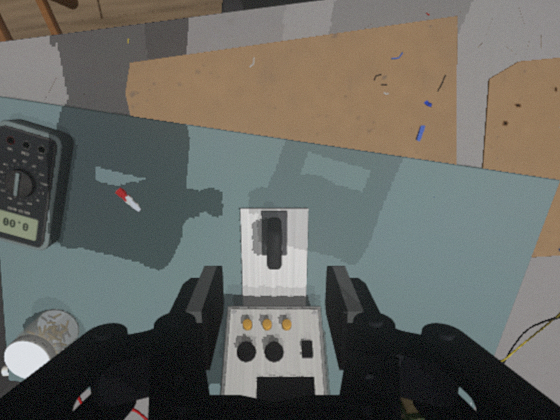

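```bash
python3 - <<'E'
from h import *
q=HEEL-.128*U; q[2]=.034
manip.move_l(q+[0,0,.10],max_speed=.2); manip.move_l(q); manip.set_gripper(0,50); print(F())
z=.034
for s in (.124,.12,.117,.115,.113,.111,.110,.109,.108,.107,.106,.105,.104):
    q=HEEL-s*U; q[2]=z; manip.move_l(q,max_speed=.05); manip.dwell(.05); f=F(); print(s,*f)
    if f[0][2]>8: z-=-.0005
    if f[0][0]<-11: break
e=manip.current_ee_pos(); print(e-q)
manip.set_gripper(.5); manip.dwell(.2)
manip.move_l(e+[0,0,.10]); print(F())
manip.move_l(e+[0,0,.26]-.08*U,max_speed=.2)
P,C,uv=cloud("wrist","w_in2")
L=np.c_[(P-HEEL)@U,(P-HEEL)@V,P[:,2]]
m=box(L,[-.25,-.06,.005],[-.052,.06,.02])&(C.min(1)>150)
print("blade visible",m.sum(),rect(L[m]))
g=box(L,[-.16,-.03,.055],[-.06,.03,.08]); print("grip",rect(L[g]),np.median(L[g],0))
Q=P[box(L,[-.058,-.045,.05],[.01,.045,.136])]
for _ in range(6):
    c=Q.mean(0); n=np.linalg.svd(Q-c)[2][2]; r=np.abs((Q-c)@n); Q=Q[r<max(.0015,np.median(r)*2.5)]
n*=np.sign(-n[0]); th=np.arcsin(n[2]); print("lean",np.degrees(th),len(Q),"heel shift",-((c-HEEL)@n-.06)/np.cos(th),F())
b=box(L,[.03,-.07,.151],[.12,.07,.19]); print("bar",b.sum(),np.median(L[b],0) if b.any() else 0)
E
```

```text
(array([-1.1,  0.8,  7.6]), 26.9)
0.124 [-7.2  0.9 13.5] 27.1
0.12 [-0.2  0.4  4.4] 27.4
0.117 [-6.4 -0.5 11.2] 27.8
0.115 [-0.4  0.6 -0.6] 28.1
0.113 [-1.3  0.5 -2.2] 28.4
0.111 [-0.5  0.7 -2.5] 28.6
0.11 [ 0.2  0.3 -2.6] 28.9
0.109 [-0.5  0.3 -3.3] 29.2
0.108 [-0.1  0.8 -3. ] 29.6
0.107 [-5.3 -0.4  1.6] 29.9
0.106 [-10.2  -0.8   6.9] 30.1
0.105 [-15.1  -0.4  11.3] 30.4
[-2.20011951e-03 -7.41416500e-05 -5.59032767e-05]
(array([-0.1, -0.1, -0.4]), 31.8)
blade visible 2645 (array([-94.6,  -0.1]), array([80.4, 85. ]), 89.8)
grip (array([-108.1,    0.7]), array([16.2, 43.2]), 89.9) [-0.11060591  0.00015023  0.06969652]
lean 34.603314995855314 5382 heel shift -0.00022955417127066627 (array([-0.1, -1. , -0.1]), 32.9)
bar 0 0
```

```bash
python3 - <<'E'
from h import *
th=np.radians(34.65); manip.set_gripper(.4,30)
manip.move_ptp(tcp(th)+[0,0,.09],RX)
manip.move_l(tcp(th),max_speed=.12); print(F())
manip.set_gripper(0,30); print(manip.current_grip_width(),*F(),manip.current_ee_pos()-tcp(th))
d=.003; o=.001  # blade tip before heel; stay 1 mm high
for g in (33,30,26,22,18,14,10,7,4,2,0):
    t=np.radians(g); h=max(0,.0025-d*np.tan(t),.005-(d+.014)*np.tan(t))+(o if g<20 else o*(34-g)/14)
    manip.move_l(tcp(t,h=h),max_speed=.05); print(g,round(h,4),*F())
manip.dwell(.3); print(F())
cloud("side","up"); cloud("scene","up_s")
a,b=(cv2.imread(f"pics/{n}.png")[120:320,130:410] for n in("up","up_s"))
cv2.imwrite("pics/two4.png",cv2.resize(np.hstack([a,b]),None,fx=1.42,fy=1.42))
E
```

```text
(array([-0.5,  0.8, -0.1]), 35.6)
0.13096813765669174 [2.6 0.5 3.4] 35.9 [7.42155033e-04 5.58302821e-05 9.61539190e-04]
33 0.0006 [3.8 0.6 4.2] 36.1
30 0.0011 [3.4 0.9 5.4] 36.5
26 0.0016 [ 2.7 -0.1  3.7] 36.9
22 0.0021 [ 1.6 -0.7  1.3] 37.2
18 0.0025 [1.7 0.4 0.5] 37.6
14 0.0028 [0.8 1.1 1.8] 38.0
10 0.003 [1.9 0.8 0.6] 38.4
7 0.0039 [0.6 1.3 3.6] 38.7
4 0.0048 [0.7 1.3 0.9] 39.0
2 0.0054 [ 0.3  0.1 -1.6] 39.3
0 0.006 [ 3.   0.4 -0.1] 39.6
(array([ 2.5,  1.2, -0.1]), 39.9)
```

View pics/two4.png

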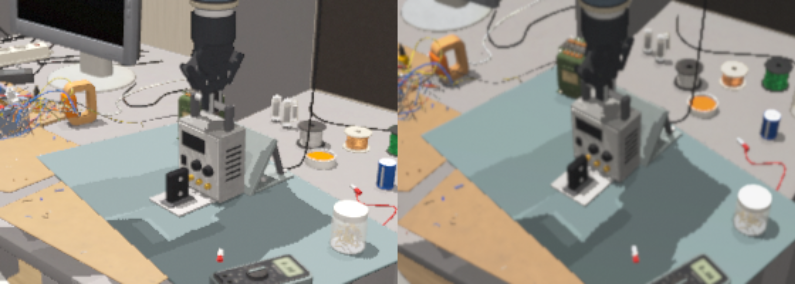

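```bash
python3 - <<'E'
from h import *
p=manip.current_ee_pos()
manip.move_l(p-[0,0,.0008],max_speed=.01); print(F())
manip.set_gripper(.3); manip.dwell(.3); print(F())
manip.move_l(p+[0,0,.10],max_speed=.12)
manip.move_ptp(M0-.08*U+[0,0,.33],R(PSI))
P,C,uv=cloud("wrist","w_end")
L=np.c_[(P-HEEL)@U,(P-HEEL)@V,P[:,2]]
T=L[box(L,[-.08,-.07,.125],[.03,.07,.146])]
for _ in range(4):
    c=T.mean(0); n=np.linalg.svd(T-c)[2][2]; T=T[np.abs((T-c)@n)<.002]
n*=np.sign(n[2]); print("top",rect(T),c,"tilt rad",n[:2],"n",len(T))
print("bar",rect(L[box(L,[-.08,-.07,.165],[.03,.07,.19])]))
m=box(L,[-.25,-.06,.005],[-.065,.06,.02])&(C.min(1)>150); print("blade",m.sum(),rect(L[m]),np.percentile(L[m][:,2],[5,50,95]))
print("grip",rect(L[box(L,[-.16,-.03,.06],[-.07,.03,.08])]))
print("mat z",np.median(L[box(L,[-.15,.08,-.01],[-.05,.15,.03])][:,2]),F())
for n in("multimeter","screw_jar"): manip.grab_frame("side"); print(n,manip.look_for("side",n)[0]["at"])
E
```

```text
(array([2.7, 1.2, 5.4]), 40.2)
(array([ 0. ,  0. , -0.8]), 40.8)
top (array([-28.1,   0.2]), array([ 59.3, 109.8]), 0.2) [-0.03741108  0.00020371  0.13642296] tilt rad [-0.01915223  0.00043818] n 3465
bar (array([-29.7,   0.1]), array([13.6, 95. ]), 0.2)
blade 2179 (array([-101. ,   -0.3]), array([80.7, 71.6]), 89.9) [0.01001675 0.01151458 0.01289995]
grip (array([-107.4,    0.3]), array([16.9, 43.3]), 89.5)
mat z 0.006479212052609739 (array([-0.8,  0.2,  0.9]), 43.3)
multimeter [0.4228, -0.2831, 0.0335]
screw_jar [0.6132, -0.2617, 0.0516]
```

View pics/w_end.png

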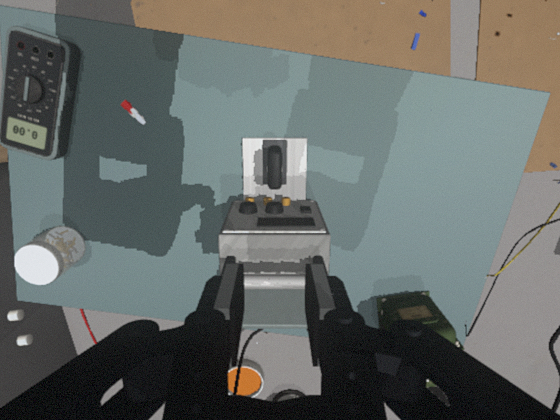

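```bash
python3 -c "
from bench import manip
manip.sign_off()"
```

```text
the job is handed in; nothing more can be done
```

The job is handed in. The module stands upright on the shoe's blade and the robot is touching nothing. `sign_off` gives no verdict, so the figures below are my own measurements.

- **Tipping:** I gripped the carrying bar and tipped the module along an arc about its rear bottom edge. I felt the rest at about 36.5° nominal and let go. It then leaned on the rest by itself at about 34.7°.
- **Blade:** My first push stopped about 20 mm short because I was pressing the shoe onto the mat. I regripped higher and pushed again until it met the module. The leading edge ended about 3 mm before the module's rear edge, under 1 mm off centre and within about 0.01 rad of the rest's direction.
- **Bringing it forward:** I gripped the bar again, brought the module upright in small steps at up to 0.05 m/s, then released it and backed off.

| Last check | Measured | Limit |
|---|---|---|
| Module tilt | 0.019 rad (slightly forward) | below 0.06 rad |
| Height of case top | 0.1364 m (0.136 m if seated on the blade) | underside 0.0095 to 0.0135 m |
| Leading edge past module's middle | about 26 mm | 4 to 40 mm |
| Leading edge off centre | under 1 mm | 22 mm |
| Multimeter and screw jar | within 4 mm of start (detector noise) | 30 mm |
| Time used | about 43 s | 67 s |

I did not measure the contact force between module and shoe or the speeds at rest.

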